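Put the filling knife away in the tool case

ROBOT

A 6-joint arm with a two-finger parallel gripper is mounted at the origin on the work surface. World frame = base frame: x ahead of the robot, y to its left, z up, the work surface at z = 0. Lengths are in m, angles in rad, forces in N, time in s.
With the tool pointing down it reaches from about 0.25 to 0.775 m from the base axis. Payload 4 kg.
Tool frame: the origin (TCP) lies midway between the tips of the shut fingers; the grasp point (between the pads) lies 19 mm behind it (grip_point_offset is the distance from the TCP to the grasp point, in m); z points along the fingers, y is the line along which they close (so a half turn about z gives the same grasp; the last joint's range is limited). The gripper opens to 94 mm and grips with 3 to 60 N. Pads are 16 mm wide; open, the fingers measure 119 mm over their backs; the gripper's body (75 mm by 177 mm) begins 78 mm behind the grasp point.
Start: joints at [-1.335, 0.087, 1.371, -0, 1.684, -0.103], TCP at [0.183, -0.519, 0.206] pointing down, gripper open.
Joint ranges: [-3.1, 3.1], [-0.76, 2.03], [0.27, 2.55], [-1.08, 4.22], [0.17, 2.65], [-2.57, 2.57]. Speed limits (rad/s): [2.79, 2.79, 3.14, 3.14, 3.14, 3.14].

INTERFACE

Orientations are given as [roll, pitch, yaw] about the fixed x, y, z axes, in that order (R = Rz(yaw) Ry(pitch) Rx(roll)).
In Python, from bench import * gives the robot as it stands.
- The arm moves only by the tool carry_out, never from a script. Its argument "commands" is a list of rows, each a list of 6 numbers: the shift along the tool's x, y, z in m, then the turn, a rotation vector about the tool's x, y, z in rad. In form: [[tx, ty, tz, rx, ry, rz], ...]. A call has exactly 5 rows; each row is the pose to reach, as a shift and turn from the pose commanded when the call began, along the tool's axes at that moment; what a row does not reach only later rows make up. A row lasts 1/10 s, in which the tool goes at most 50 mm and 8.59 degrees, less where a joint would pass 70% of its speed; a pose out of reach is approached as far as the arm can. A call with a gripper value outside its range is refused whole. "jaw" is the opening, from 0 (shut) to 1 (fully open), set as the call begins (left out, the last holds). The fingers move at their own pace and stop on an object; the grip force is fixed at half the most. Time passes only in rows, so rows that repeat a pose let the fingers close, or fill a call up. It gives the time, the measured TCP pose, the force, the opening and the grip force at its end, in the units of the state.
- get_obs(): the state, without advancing time (a new reading comes with each control period).
- snapshot(name): name is "scene" or "top"; returns a dict with "img" (480x640x3 uint8, red, green, blue), "range_z" (480x640 float32, m along the optical axis (not along the pixel's ray), 0 where there is no reading), "fx", "fy", "cx", "cy" (pixels), "distortion" ([k1, k2, p1, p2, k3] as OpenCV has them; the pictures are not rectified), "R" (3x3) and "t" (3): a world point X has camera coordinates R X + t. Camera axes: x right, y down, z forward; pixel columns grow to the right and rows downward; lengths in m; the calibration is good to about 2 mm. A picture is of the moment at which its call begins.
- close_job(): hands the job in; it is judged then, once.
The state is a dict: "time": time; "joint_positions": joint angles; "qvel": joint speeds; "joint_torque": joint torques, N m; "tool_pos": TCP position; "ee_rot": TCP orientation; "wrist_force": force on the tool from outside, world axes, zero at the start; "wrist_torque": the same for the moment, N m; "width": finger opening in m; "finger_force": force on a finger pad.
Only numpy, scipy, OpenCV 4.12 (cv2) and the standard library are available. Lean on these libraries where they do the work, as an engineer would, in place of code of your own. Each camera call takes 0.05 s, during which the arm holds its last target. There are 200 camera calls.

TASK

Lift the lid of the metal tool case right over until it rests by itself on its back stop, then lay the wide filling knife flat inside the case, setting it down rather than dropping it. Leave the lid open, and leave the narrow filling knife, the sanding block and the paint tin where they are.

Things in the scene. Friction and masses are not known exactly. Their poses are not given: they have to be found in the camera images.
- case: low bare-aluminium tool case fixed to the bench, 200 mm (its x, front to back) by 300 mm (its y), 60 mm high without the lid, walls and floor 5 mm thick, inside 190 x 290 mm, empty. Origin: centre of its underside, on the bench. Its x axis points from the front wall (the robot's side) to the hinge, z up. Yaw varies by up to 0.3 rad either way.
- case_in (a point): centre of the case's inner floor, 5 mm above the bench; axes as the case
- lid (a joint): lid hinge angle in rad: 0 = shut, about 1.57 = upright, 1.8 = lying back on its stop (leaning away from the robot). The hinge is free: below about upright the lid falls shut, past it the lid falls back onto the stop. It turns about the case's +y axis direction through point lid_hinge, so the front edge goes up and over towards the case's +x.
- lid_hinge (a point): middle of the hinge line, on the case's far (+x) top edge, 60 mm above the bench and 100 mm from the case's centre; the line runs along the case's y. Axes turn with the lid.
- lid_handle (a point): middle of the dark steel bar handle on top of the lid: a straight round bar 100 mm long, parallel to the hinge line, 30 mm in from the lid's front edge, its centre line 35 mm above the lid's top face. With the lid shut it lies 170 mm from the hinge line towards the front and about 101.5 mm above the bench. Lid: aluminium sheet 6 mm thick, 200 x 300 mm, about 0.4 kg. Axes turn with the lid.
- wide_knife: filling knife with the wide blade, lying flat, loose, about 0.2 kg. Wooden handle 120 x 28 mm, 22 mm thick, from x = -60 to +60 mm; steel blade 100 mm wide, 4 mm thick, from x = 69 to 135 mm, sloping down to the bench at its edge. Overall 195 mm long. Origin: under the middle of the handle, on the bench; x points along the knife to the blade, z up. May lie in either of two places beside the case.
- wide_knife_grip (a point): point on the wide knife's handle near its balance point, x = 30 mm from its origin and 11 mm up, at mid-thickness; grip across the 28 mm width
- narrow_knife: filling knife with the same handle but a blade only 35 mm wide, lying flat, loose; to be left alone. Origin and axes as for the wide knife. The two may have changed places.
- sanding_block: loose hand sanding block, 120 x 70 mm, 52 mm high, cork sole and wooden grip, beyond the case; to be left alone. Origin: centre of its underside.
- tin: loose closed paint tin standing at the left end of the case, 96 mm diameter, 105 mm high; to be left alone. Origin: centre of its underside.
Mind the look-alikes: they are no part of the job. There is more than one size of the wide_knife; the one meant has the size given above.

How it is judged:
By the outcome, as a careful person would: the job done as asked, in the order asked, and still so for the second after the job is handed in, with the robot touching nothing.
It also fails if it takes over 72 s, if anything falls off the work surface, if the arm or the gripper's body presses on something with over 40 N, if the wrist force passes 120 N, or if a joint passes its speed limit or range.

## Working session

There is one attempt and no reset: what is moved stays moved. The work goes in short steps, Python scripts to look and compute and a tool call to move; the robot and the scene stay as the last step left them, time stands still between calls to the robot, and variables do not carry over. Pictures are saved under pics/ and viewed, at most 10 in all, crops included, and the job is handed in when it is done.

Besides the shell and the picture viewer there is one more tool, called after "Request:" as name([rows], argument=value, ...), one row to a line, values as JSON. carry_out: Moves the arm, as the interface text tells. Its arguments: {"type":"object","properties":{"commands":{"type":"array","items":{"type":"array","items":{"type":"number"}}},"jaw":{"type":"number"}},"required":["commands"]}

```bash
ls; mkdir -p pics; python3 - <<'E'
from bench import *
import numpy as np,cv2
for n in("scene","top"):
    s=snapshot(n); cv2.imwrite(f"pics/{n}0.png",s["img"][...,::-1]); np.save(f"pics/{n}0.npy",s,allow_pickle=True)
    print(n,s["fx"],s["cx"],s["cy"],s["distortion"],-s["R"].T@s["t"],s["R"].round(3).tolist(),(s["range_z"]>0).mean())
print(get_obs())
E
```

```text
pics
scene 586.8181896453382 320.6217999943796 241.52880539579078 [-0.09145521  0.          0.          0.          0.        ] [ 1.59041913 -0.50050824  1.01754772] [[0.367, 0.93, -0.012], [0.568, -0.234, -0.789], [-0.737, 0.283, -0.614]] 0.986513671875
top 600.4129540741659 326.4653172867004 238.23455840172429 [-0.00098377  0.          0.          0.          0.        ] [ 0.06098225 -0.08031547  2.00255843] [[0.041, -0.999, -0.005], [-0.977, -0.039, -0.21], [0.21, 0.013, -0.978]] 0.9957063802083334
{'time': 0.1, 'joint_positions': array([-1.33510052e+00,  8.78911151e-02,  1.37208422e+00, -7.82985256e-06,
        1.68360313e+00, -1.03101686e-01]), 'qvel': array([-7.55449073e-04, -1.87398139e-03, -4.26052600e-03,  3.36209325e-04,
        1.77058611e-03, -4.12882834e-05]), 'joint_torque': array([ 9.80891127e-04, -3.41253841e+01, -3.03300583e+01,  7.20105437e-02,
        3.04255367e-02, -9.60844545e-05]), 'tool_pos': array([ 0.18267124, -0.51825836,  0.20442534]), 'ee_rot': array([-3.13961659e+00, -1.96636747e-04,  3.38796424e-01]), 'wrist_force': array([-0.29599889,  0.46790804, -0.18647886]), 'wrist_torque': array([0.00959855, 0.01538049, 0.02411173]), 'finger_force': 0.0, 'width': 0.09408398037839172}
```

View pics/scene0.png

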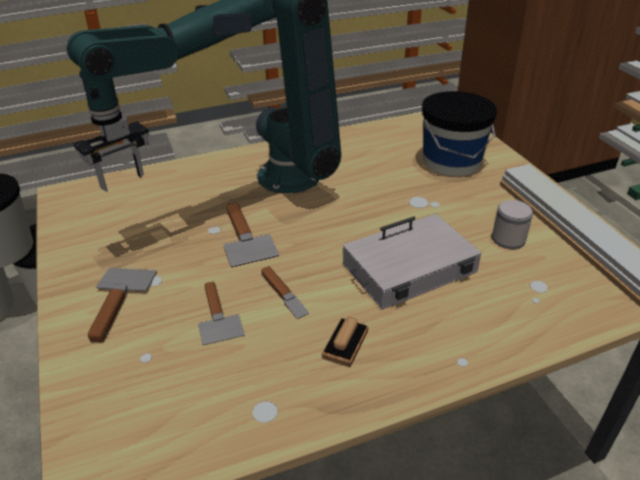

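View pics/top0.png

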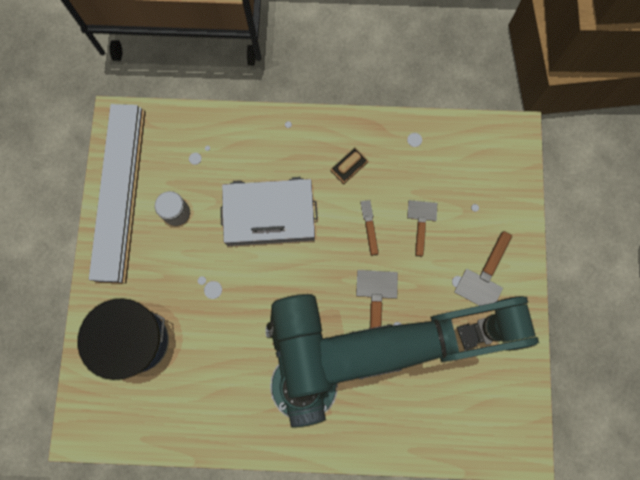

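The scene view shows the case at (411,260) with its handle at (397,228). The narrow knife is at (285,292), and the wide-bladed candidates are at (220,312), (250,235) and (120,300). In the top view the same candidates are at (421,228), (377,300) and (485,268), with the narrow knife at (370,228), block at (349,165), tin at (172,209) and case at (268,212). Next I measure their sizes.

```bash
cat > h.py <<'E'
import numpy as np,cv2
def K(s): return np.array([[s["fx"],0,s["cx"]],[0,s["fy"],s["cy"]],[0,0,1]])
def load(n): return np.load(f"pics/{n}.npy",allow_pickle=True).item()
def ray(s,uv):
    p=cv2.undistortPoints(np.float64(uv).reshape(-1,1,2),K(s),np.float64(s["distortion"])).reshape(-1,2)
    return -s["R"].T@s["t"], np.c_[p,np.ones(len(p))]
def at_z(s,uv,z):
    c,d=ray(s,uv); d=d@s["R"]; return c+d*((z-c[2])/d[:,2])[:,None]
def cloud(s):
    v,u=np.mgrid[:480,:640]; c,d=ray(s,np.c_[u.ravel(),v.ravel()])
    return ((d*s["range_z"].reshape(-1,1))@s["R"]+c).reshape(480,640,3)
def proj(s,X):
    return cv2.projectPoints(np.float64(X).reshape(-1,1,3),cv2.Rodrigues(s["R"])[0],s["t"],K(s),np.float64(s["distortion"]))[0].reshape(-1,2)
def tri(sa,ua,sb,ub):
    c1,d1=ray(sa,[ua]);c2,d2=ray(sb,[ub]);d1=(d1@sa["R"])[0];d2=(d2@sb["R"])[0]
    k=np.linalg.lstsq(np.c_[d1,-d2],c2-c1,rcond=None)[0]; a=c1+k[0]*d1;b=c2+k[1]*d2
    return (a+b)/2,np.linalg.norm(a-b)
def ortho(s,x0,x1,y0,y1,z,mm=1.0):
    # up = +x, left = +y
    h=int((x1-x0)*1000/mm);w=int((y1-y0)*1000/mm); i,j=np.mgrid[:h,:w]
    X=np.stack([x1-i*mm/1000,y1-j*mm/1000,np.full(i.shape,z)],-1)
    p=proj(s,X).astype(np.float32).reshape(h,w,2)
    return cv2.remap(s["img"],p[...,0],p[...,1],cv2.INTER_LINEAR)
E
python3 - <<'E'
from h import *
a,b=load("scene0"),load("top0")
A=ortho(b,.1,.7,-.65,-.05,.005,1.5);B=ortho(a,.1,.7,-.65,-.05,.005,1.5)
cv2.imwrite("pics/o1.png",np.hstack([A,B])[...,::-1])
P=cloud(b);Q=cloud(a)
for n,S in(("top",P),("scene",Q)):
    m=(abs(S[...,2])<.01)&(S[...,0]>.1)&(S[...,0]<.6)&(abs(S[...,1])<.5); print(n,"bench z",np.median(S[m][:,2]))
    m=(S[...,2]>.05)&(S[...,2]<.08)&(S[...,0]>.3)&(S[...,0]<.8)&(abs(S[...,1]-.07)<.25)
    L=S[m]; print(np.median(L[:,2]),L.min(0),L.max(0),cv2.minAreaRect(L[:,:2].astype(np.float32)*1000))
# brown handles in top, size by minAreaRect
for n,s,S in(("top",b,P),("scene",a,Q)):
    hsv=cv2.cvtColor(s["img"],cv2.COLOR_RGB2HSV); print(n,"handle HSV",hsv[228 if n=="top" else 285, 421 if n=="top" else 211],hsv[(240,235) if n=="top" else (300,218)][:3])
E
```

```text
top bench z 0.0002886905860250977
0.06635728587297851 [ 0.44866328 -0.15646455  0.05000437] [0.7846781  0.30703447 0.0799687 ] ((593.0443725585938, 58.53289794921875), (255.99053955078125, 512.537353515625), 16.415170669555664)
scene bench z 0.00027852376224957176
0.06595152926492343 [ 0.44716989 -0.15546542  0.05000084] [0.78858736 0.30243291 0.07994831] ((596.005615234375, 58.406524658203125), (258.87274169921875, 514.747802734375), 16.12101936340332)
top handle HSV [ 13 143 130] [101  12 166]
scene handle HSV [ 11 150 117] [ 12 142  95]
```

View pics/o1.png

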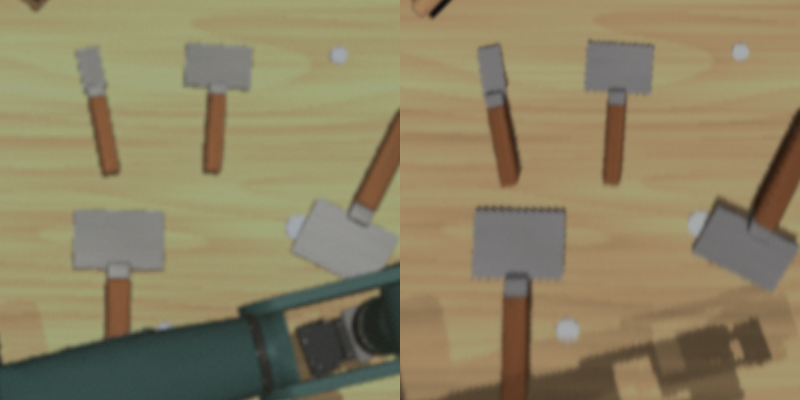

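The rectified views (1.5 mm/px) have left and right panels from the top and scene cameras. Candidates:
- (218,68): blade 67 px = 100 mm, overall 130 px = 195 mm. This fits, and it's the one at top-view pixel (421,228).
- (118,240): blade about 138 mm, too big.
- (345,240): blade also over 130 mm, too big.
- (90,70): the narrow knife.

Now for exact poses from both depth views, plus one confirming crop.

```bash
python3 - <<'E'
from h import *
a,b=load("scene0"),load("top0")
def rect(p): 
    r=cv2.minAreaRect(p.astype(np.float32)*1000); return np.round(r[0]+r[1]+(r[2],),1)
lab={}
for n,s in(("top",b),("scene",a)):
    S=cloud(s);z=S[...,2]
    box=lambda x0,x1,y0,y1:(S[...,0]>x0)&(S[...,0]<x1)&(S[...,1]>y0)&(S[...,1]<y1)
    L=S[box(.38,.72,-.12,.23)&(z>.061)&(z<.071)]; print(n,"lid",len(L),np.median(L[:,2]),rect(L))
    H=S[box(.38,.72,-.12,.23)&(z>.09)&(z<.115)]; print(" bar",len(H),H.mean(0),np.percentile(H[:,2],[5,50,95]),rect(H))
    hsv=cv2.cvtColor(s["img"],cv2.COLOR_RGB2HSV)
    m=box(.42,.58,-.42,-.32)&(z>.015); H=S[m]; print(" wk handle",len(H),np.median(H[:,2]),rect(H))
    m=box(.42,.68,-.45,-.30)&((hsv[...,1]<60)&(hsv[...,2]<200)&(z>-.003)); B=S[m]; print(" wk blade",len(B),np.median(B[:,2]),rect(B))
    m=box(.4,.58,-.26,-.15)&(z>.015); H=S[m]; print(" nk handle",len(H),rect(H))
    m=box(.6,.85,-.3,-.0)&(z>.015)&~box(.3,.72,-.12,.3); H=S[m]; print(" block",len(H),H.mean(0).round(3),H.max(0).round(3),H.min(0).round(3))
    m=box(.3,.9,.22,.45)&(z>.03); H=S[m]; print(" tin",len(H),H.max(0).round(3),H.min(0).round(3))
c=ortho(b,.4,.7,-.5,-.15,.01,.5);cv2.imwrite("pics/crop.png",c[...,::-1])
E
```

```text
Traceback (most recent call last):
cv2.error: OpenCV(4.12.0) /io/opencv/modules/imgproc/src/convhull.cpp:143: error: (-215:Assertion failed) total >= 0 && (depth == CV_32F || depth == CV_32S) in function 'convexHull'
```

```bash
cat > m.py <<'E'
from h import *
a,b=load("scene0"),load("top0")
def rect(p): 
    if len(p)<5: return len(p)
    r=cv2.minAreaRect(np.ascontiguousarray(p[:,:2]*1000,dtype=np.float32)); return np.round(r[0]+r[1]+(r[2],),1)
for n,s in(("top",b),("scene",a)):
    S=cloud(s);z=S[...,2]
    box=lambda x0,x1,y0,y1:(S[...,0]>x0)&(S[...,0]<x1)&(S[...,1]>y0)&(S[...,1]<y1)
    L=S[box(.38,.8,-.12,.23)&(z>.061)&(z<.071)]; print(n,"lid",len(L),np.median(L[:,2]),rect(L))
    H=S[box(.38,.72,-.12,.23)&(z>.09)&(z<.115)]; print(" bar",len(H),H.mean(0),np.percentile(H[:,2],[5,50,95]),rect(H))
    hsv=cv2.cvtColor(s["img"],cv2.COLOR_RGB2HSV)
    m=box(.42,.58,-.42,-.32)&(z>.015); H=S[m]; print(" wk handle",len(H),np.median(H[:,2]),rect(H))
    m=box(.42,.68,-.45,-.30)&((hsv[...,1]<60)&(hsv[...,2]<200)&(z>-.003)); B=S[m]; print(" wk blade",len(B),np.median(B[:,2]),rect(B))
    m=box(.4,.58,-.26,-.15)&(z>.015); H=S[m]; print(" nk handle",len(H),rect(H))
    m=box(.6,.85,-.3,-.0)&(z>.015)&~box(.3,.72,-.12,.3); H=S[m]; print(" block",len(H),H.mean(0).round(3),H.max(0).round(3),H.min(0).round(3))
    m=box(.3,.9,.22,.45)&(z>.03); H=S[m]; print(" tin",len(H),H.max(0).round(3),H.min(0).round(3))
c=ortho(b,.4,.7,-.5,-.15,.01,.5);cv2.imwrite("pics/crop.png",c[...,::-1])
E
python3 m.py
```

```text
top lid 2658 0.0661751543545599 [582.5  53.4 227.4 403.3  14.7]
 bar 114 [0.49338108 0.13751636 0.10611991] [0.09700654 0.10674802 0.11314372] [494.  138.6  12.6 107.4   5.3]
 wk handle 296 0.020995419828242712 [ 503.6 -368.6   96.   151.3   87.1]
 wk blade 561 0.0078932715469886 [ 596.9 -378.4  104.8   80.5   85.8]
 nk handle 281 [ 512.7 -222.5  145.5   72.7   12.6]
 block 528 [ 0.751 -0.126  0.035] [ 0.831 -0.049  0.066] [ 0.608 -0.298  0.015]
 tin 1749 [0.67  0.45  0.118] [0.448 0.22  0.03 ]
scene lid 4499 0.06629037642543956 [572.1 116.7 215.1 248.    6.8]
 bar 161 [0.49843614 0.13544437 0.10342418] [0.09493478 0.10433179 0.10878288] [496.7 137.3  15.4 111.8   5.6]
 wk handle 398 0.02087730496768997 [ 511.9 -380.2  136.5   72.6    2.4]
 wk blade 1021 0.007696498039000632 [ 595.3 -377.7  102.6   85.1   84.9]
 nk handle 392 [ 504.7 -206.7  139.2   27.9   11. ]
 block 1191 [ 0.766 -0.129  0.033] [ 0.818 -0.061  0.058] [ 0.705 -0.188  0.015]
 tin 2248 [0.672 0.45  0.11 ] [0.447 0.22  0.03 ]
```

```bash
cat > m2.py <<'E'
from h import *
a,b=load("scene0"),load("top0")
def rect(p): 
    r=cv2.minAreaRect(np.ascontiguousarray(p[:,:2]*1000,dtype=np.float32)); return np.round(r[0]+r[1]+(r[2],),1)
def comp(m,uv):
    n,l,st,c=cv2.connectedComponentsWithStats(m.astype(np.uint8)); ids=l[l>0]; yx=np.argwhere(l>0)
    k=l[tuple(yx[np.argmin(((yx[:,::-1]-uv)**2).sum(1))])]; yx=np.argwhere(l==k); return yx[:,::-1].astype(float)
C={}
for n,s in(("top",b),("scene",a)):
    hsv=cv2.cvtColor(s["img"],cv2.COLOR_RGB2HSV).astype(int); g=s["img"].astype(int)
    S=cloud(s); r=lambda x0,x1,y0,y1:(S[...,0]>x0)&(S[...,0]<x1)&(S[...,1]>y0)&(S[...,1]<y1)
    br=(hsv[...,1]>115)&(hsv[...,2]<170)&(abs(hsv[...,0]-11)<6)
    for nm,seed in(("wk",(.50,-.372,.022)),("nk",(.5,-.215,.022))):
        uv=comp(br,proj(s,[seed])[0]); C[n,nm]=uv.mean(0); print(n,nm,len(uv),rect(at_z(s,uv,.02)),C[n,nm].round(1))
    bl=(hsv[...,1]<70)&(hsv[...,2]<200); uv=comp(bl&r(.53,.66,-.45,-.31),proj(s,[(.6,-.378,.005)])[0]);C[n,"blade"]=uv.mean(0); print(n,"blade",len(uv),rect(at_z(s,uv,.005)))
    uv=comp((hsv[...,2]<100)&r(.44,.6,.05,.22)&(S[...,2]>.075),proj(s,[(.496,.137,.1015)])[0]); p=at_z(s,uv,.1015); C[n,"bar"]=uv.mean(0)
    l=cv2.fitLine(p[:,:2].astype(np.float32),cv2.DIST_HUBER,0,.01,.01).ravel(); print(n,"bar",len(uv),rect(p),l.round(4))
    m=r(.38,.70,-.02,.29)&(abs(S[...,2]-.066)<.006); L=S[m]
    m2=cv2.morphologyEx(m.astype(np.uint8),cv2.MORPH_OPEN,np.ones((5,5))); uv=comp(m2,proj(s,[(.6,.14,.066)])[0]); print(n,"lid",rect(at_z(s,uv,.066)))
for k in("wk","nk","blade","bar"): print(k,tri(a,C["scene",k],b,C["top",k]))
c=ortho(b,.4,.7,-.5,-.15,.01,.5);cv2.imwrite("pics/crop.png",c[...,::-1])
E
python3 m2.py
```

```text
top wk 240 [ 496.3 -369.3   24.9  112.9   85.3] [420.1 239. ]
top nk 236 [ 493.7 -205.1  112.6   24.8   11.6] [371.5 238. ]
top blade 711 [ 601.5 -377.7   78.1  140.5    2.3]
top bar 98 [491.3 138.3  14.  101.1   6.2] [ 0.0858 -0.9963  0.4931  0.1408]Traceback (most recent call last):
  File "m2.py", line 19, in <module>
    m2=cv2.morphologyEx(m.astype(np.uint8),cv2.MORPH_OPEN,np.ones((5,5))); uv=comp(m2,proj(s,[(.6,.14,.066)])[0]); print(n,"lid",rect(at_z(s,uv,.066)))
                                                                              ~~~~^^^^^^^^^^^^^^^^^^^^^^^^^^^^^^^
  File "m2.py", line 7, in comp
    k=l[tuple(yx[np.argmin(((yx[:,::-1]-uv)**2).sum(1))])]; yx=np.argwhere(l==k); return yx[:,::-1].astype(float)
                 ~~~~~~~~~^^^^^^^^^^^^^^^^^^^^^^^^^^^^^
    return _wrapfunc(a, 'argmin', axis=axis, out=out, **kwds)
    return bound(*args, **kwds)
ValueError: attempt to get argmin of an empty sequence
```

View pics/crop.png

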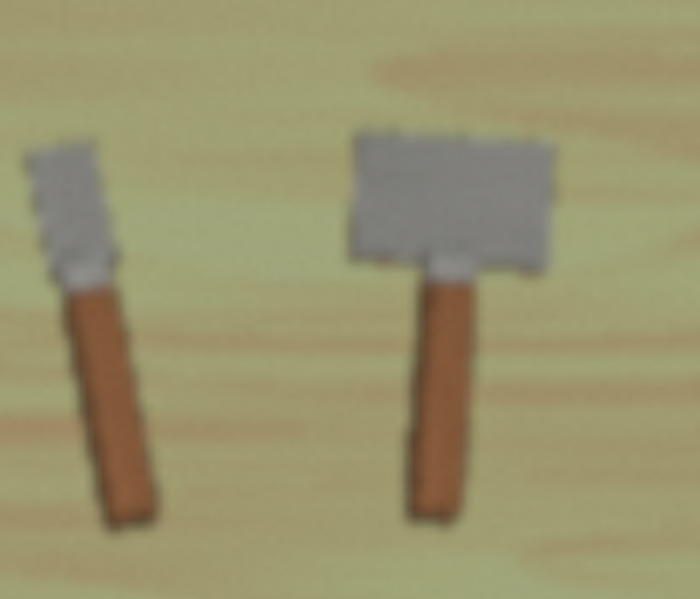

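The 0.5 mm/px crop shows the wide knife's blade about 198 px wide (99 mm) at columns 352–552. It runs from row 131 to row 521 (195 mm), which confirms the target. The narrow blade, at (70,210), is 35 mm wide.

```bash
sed -i 's/^    S=cloud(s); r=/    s["range_z"]=cv2.medianBlur(s["range_z"],5); S=cloud(s); r=/; s/np.ones((5,5))/np.ones((3,3))/; s/abs(S\[...,2\]-.066)<.006/abs(S[...,2]-.066)<.012/; s/r(.38,.70,-.02,.29)/r(.38,.70,-.03,.23)/' m2.py; sed -i 's/bl&r(.53,.66,-.45,-.31)/bl\&r(.55,.65,-.44,-.31)/' m2.py; python3 m2.py
```

```text
top wk 240 [ 496.3 -369.3   24.9  112.9   85.3] [420.1 239. ]
top nk 236 [ 493.7 -205.1  112.6   24.8   11.6] [371.5 238. ]
top blade 699 [ 601.3 -374.2   78.1  126.9    2.3]
top bar 99 [492.7 138.5  11.1 101.1   6.2] [ 0.0979 -0.9952  0.4937  0.1334]
top lid [569.2 117.8 209.3 241.5   5.9]
scene wk 335 [ 499.3 -372.1   26.6  114.5   86.4] [212.7 297.7]
scene nk 368 [ 499.  -210.6  120.    31.9   10.5] [274.7 280.8]
scene blade 1063 [ 590.1 -377.3  103.7   94.    86.4]
scene bar 170 [506.3 134.6  33.8 118.3   6. ] [ 0.1505 -0.9886  0.4971  0.1508]
scene lid [578.4 115.2 224.7 254.3   6.4]
wk (array([ 0.49686055, -0.3708428 ,  0.01466519]), np.float64(0.0019556875150562466))
nk (array([ 0.49399978, -0.20687973,  0.01348308]), np.float64(0.002742557892148233))
blade (array([ 0.59780717, -0.37624097,  0.00533126]), np.float64(0.004159357387138226))
bar (array([0.49370867, 0.14005972, 0.09624267]), np.float64(0.002295205494252064))
```

```bash
cat > plan.py <<'E'
# plan(start, list of waypoints) poses = [x,y,z,roll,pitch,yaw]; prints calls of 5 rows
import numpy as np
from scipy.spatial.transform import Rotation as Ro, Slerp
def plan(wps,dmax=.04,rmax=.12):
    P=[];
    for a,b in zip(wps,wps[1:]):
        a,b=np.array(a),np.array(b);A,B=Ro.from_euler("xyz",a[3:]),Ro.from_euler("xyz",b[3:])
        n=int(max(1,np.ceil(np.linalg.norm(b[:3]-a[:3])/dmax),np.ceil((A.inv()*B).magnitude()/rmax)))
        f=np.arange(1,n+1)/n; s=Slerp([0,1],Ro.concatenate([A,B]))(f)
        P+=[(a[:3]+(b[:3]-a[:3])*k,q) for k,q in zip(f,s)]
    while len(P)%5: P.append(P[-1])
    c,q=np.array(wps[0][:3]),Ro.from_euler("xyz",wps[0][3:])
    for i in range(0,len(P),5):
        rows=[list(np.r_[q.inv().apply(p-c).round(3),(q.inv()*r).as_rotvec().round(3)]+0.) for p,r in P[i:i+5]]
        print("[",",".join("["+",".join(f"{v:g}" for v in r)+"]" for r in rows),"]  end",P[i+4][0].round(3),P[i+4][1].as_euler("xyz").round(3)); c,q=P[i+4]
        # keep drift out: next call starts from rounded numbers
D=np.pi
def d(x,y,z,yaw,pitch=0): return [x,y,z,D,pitch,yaw]
E
python3 -c "
from plan import *
plan([d(.183,-.519,.206,.339),d(.494,.138,.185,1.676)],dmax=.045,rmax=.13)"
```

```text
[ [0.03,-0.03,0.001,0,0,-0.079],[0.06,-0.061,0.002,0,0,-0.157],[0.09,-0.091,0.004,0,0,-0.236],[0.12,-0.121,0.005,0,0,-0.315],[0.151,-0.152,0.006,0,0,-0.393] ]  end [ 0.274 -0.326  0.2  ] [3.142 0.    0.732]
[ [0.039,-0.017,0.001,0,0,-0.079],[0.079,-0.033,0.002,0,0,-0.157],[0.118,-0.05,0.004,0,0,-0.236],[0.158,-0.066,0.005,0,0,-0.315],[0.197,-0.083,0.006,0,0,-0.393] ]  end [ 0.366 -0.133  0.194] [3.142 0.    1.125]
[ [0.043,0,0.001,0,0,-0.079],[0.086,0,0.002,0,0,-0.157],[0.128,0,0.004,0,0,-0.236],[0.171,-0.001,0.005,0,0,-0.315],[0.214,-0.001,0.006,0,0,-0.393] ]  end [0.457 0.061 0.187] [3.142 0.    1.519]
[ [0.04,0.016,0.001,0,0,-0.079],[0.079,0.033,0.002,0,0,-0.157],[0.079,0.033,0.002,0,0,-0.157],[0.079,0.033,0.002,0,0,-0.157],[0.079,0.033,0.002,0,0,-0.157] ]  end [0.494 0.138 0.185] [-3.142  0.     1.676]
```

Request:
carry_out([
  [0.03, -0.03, 0.001, 0, 0, -0.079],
  [0.06, -0.061, 0.002, 0, 0, -0.157],
  [0.09, -0.091, 0.004, 0, 0, -0.236],
  [0.12, -0.121, 0.005, 0, 0, -0.315],
  [0.151, -0.152, 0.006, 0, 0, -0.393],
], jaw=1)

```text
time: 0.6
tool_pos: [0.2749, -0.3235, 0.1988]
ee_rot: [-3.141, -0.0, 0.734]
wrist_force: [0.6, 1.0, 0.1]
width: 0.0939
finger_force: 0.0
```

Request:
carry_out([
  [0.039, -0.017, 0.001, 0, 0, -0.079],
  [0.079, -0.033, 0.002, 0, 0, -0.157],
  [0.118, -0.05, 0.004, 0, 0, -0.236],
  [0.158, -0.066, 0.005, 0, 0, -0.315],
  [0.197, -0.083, 0.006, 0, 0, -0.393],
])

```text
time: 1.1
tool_pos: [0.366, -0.13, 0.1931]
ee_rot: [-3.142, 0.0, 1.128]
wrist_force: [-0.3, 0.0, 0.4]
width: 0.0942
finger_force: 0.0
```

Request:
carry_out([
  [0.043, 0, 0.001, 0, 0, -0.079],
  [0.086, 0, 0.002, 0, 0, -0.157],
  [0.128, 0, 0.004, 0, 0, -0.236],
  [0.171, -0.001, 0.005, 0, 0, -0.315],
  [0.214, -0.001, 0.006, 0, 0, -0.393],
])

```text
time: 1.6
tool_pos: [0.4573, 0.0635, 0.187]
ee_rot: [-3.141, 0.0, 1.521]
wrist_force: [0.3, -0.6, -0.2]
width: 0.0943
finger_force: 0.0
```

Request:
carry_out([
  [0.04, 0.016, 0.001, 0, 0, -0.079],
  [0.079, 0.033, 0.002, 0, 0, -0.157],
  [0.079, 0.033, 0.002, 0, 0, -0.157],
  [0.079, 0.033, 0.002, 0, 0, -0.157],
  [0.079, 0.033, 0.002, 0, 0, -0.157],
])

```text
time: 2.1
tool_pos: [0.4939, 0.138, 0.1852]
ee_rot: [-3.141, 0.001, 1.674]
wrist_force: [-0.2, -0.1, -0.8]
width: 0.0938
finger_force: 0.0
```

Request:
carry_out([
  [0, 0, 0.025, 0, 0, 0],
  [0, 0, 0.05, 0, 0, 0],
  [0, 0, 0.075, 0, 0, 0],
  [0, 0, 0.101, 0, 0, 0],
  [0, 0, 0.101, 0, 0, 0],
])

```text
time: 2.6
tool_pos: [0.491, 0.1368, 0.0807]
ee_rot: [-3.134, 0.001, 1.672]
wrist_force: [-0.9, 0.2, 0.4]
width: 0.0943
finger_force: 0.0
```

Request:
carry_out([
  [0, 0, 0, 0, 0, 0],
  [0, 0, 0, 0, 0, 0],
  [0, 0, 0, 0, 0, 0],
  [0, 0, 0, 0, 0, 0],
  [0, 0, 0, 0, 0, 0],
], jaw=0.3)

```text
time: 3.1
tool_pos: [0.4948, 0.1389, 0.0853]
ee_rot: [3.14, 0.0, 1.675]
wrist_force: [-0.8, -0.4, -0.7]
width: 0.0577
finger_force: 0.0
```

```bash
python3 - <<'E'
from bench import *
import numpy as np,cv2
s=snapshot("scene"); np.save("pics/s1.npy",s,allow_pickle=True)
cv2.imwrite("pics/s1.png",cv2.resize(s["img"][150:330,300:540],(720,540))[...,::-1]); o=get_obs(); print(o["tool_pos"],o["width"],o["wrist_force"])
E
```

```text
[0.49465125 0.13891674 0.08502165] 0.05343538416275755 [ 0.74480245  0.50386353 -0.25561949]
```

View pics/s1.png

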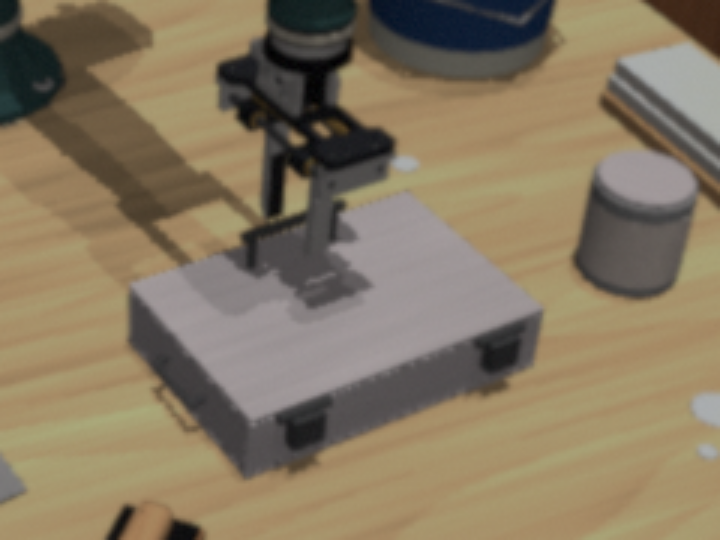

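The crop shows the two fingers, at (272,180) and (320,215), straddling the bar that runs (250,240)–(340,205). Closing on it.

Request:
carry_out([
  [0, 0, 0, 0, 0, 0],
  [0, 0, 0, 0, 0, 0],
  [0, 0, 0, 0, 0, 0],
  [0, 0, 0, 0, 0, 0],
  [0, 0, 0, 0, 0, 0],
], jaw=0)

```text
time: 3.65
tool_pos: [0.4944, 0.1388, 0.0844]
ee_rot: [3.141, 0.0, 1.675]
wrist_force: [2.4, -0.4, -0.9]
width: 0.0132
finger_force: 2.8
```

Request:
carry_out([
  [0, 0, 0, 0, 0, 0],
  [0, 0, 0, 0, 0, 0],
  [0, 0, 0, 0, 0, 0],
  [0, 0, 0, 0, 0, 0],
  [0, 0, 0, 0, 0, 0],
])

```text
time: 4.15
tool_pos: [0.4958, 0.139, 0.0844]
ee_rot: [3.138, -0.0, 1.675]
wrist_force: [5.2, 0.0, -3.9]
width: 0.01
finger_force: 30.0
```

```bash
python3 -c "
import numpy as np
T=[0,.05,.12,.2,.3,.4,.5,.6,.7,.8,.9,1,1.1,1.2,1.3,1.4,1.45,1.5,1.55,1.6,1.65,1.68,1.71,1.74,1.77,1.8]
T=np.array(T);y=.17*(1-np.cos(T))+.0415*np.sin(T);z=-(.17*np.sin(T)+.0415*(np.cos(T)-1))
for i in range(0,25,5): print([[0,round(y[i+k]-y[i],3),round(z[i+k]-z[i],3),0,0,0] for k in range(1,6)])"
```

```text
[[0, np.float64(0.002), np.float64(-0.008), 0, 0, 0], [0, np.float64(0.006), np.float64(-0.02), 0, 0, 0], [0, np.float64(0.012), np.float64(-0.033), 0, 0, 0], [0, np.float64(0.02), np.float64(-0.048), 0, 0, 0], [0, np.float64(0.03), np.float64(-0.063), 0, 0, 0]]
[[0, np.float64(0.011), np.float64(-0.013), 0, 0, 0], [0, np.float64(0.024), np.float64(-0.026), 0, 0, 0], [0, np.float64(0.037), np.float64(-0.037), 0, 0, 0], [0, np.float64(0.052), np.float64(-0.046), 0, 0, 0], [0, np.float64(0.067), np.float64(-0.055), 0, 0, 0]]
[[0, np.float64(0.016), np.float64(-0.007), 0, 0, 0], [0, np.float64(0.033), np.float64(-0.011), 0, 0, 0], [0, np.float64(0.05), np.float64(-0.015), 0, 0, 0], [0, np.float64(0.068), np.float64(-0.016), 0, 0, 0], [0, np.float64(0.085), np.float64(-0.016), 0, 0, 0]]
[[0, np.float64(0.009), np.float64(0.001), 0, 0, 0], [0, np.float64(0.017), np.float64(0.002), 0, 0, 0], [0, np.float64(0.026), np.float64(0.004), 0, 0, 0], [0, np.float64(0.034), np.float64(0.006), 0, 0, 0], [0, np.float64(0.043), np.float64(0.008), 0, 0, 0]]
[[0, np.float64(0.005), np.float64(0.002), 0, 0, 0], [0, np.float64(0.01), np.float64(0.004), 0, 0, 0], [0, np.float64(0.015), np.float64(0.006), 0, 0, 0], [0, np.float64(0.019), np.float64(0.008), 0, 0, 0], [0, np.float64(0.024), np.float64(0.01), 0, 0, 0]]
```

Request:
carry_out([
  [0, 0.002, -0.008, 0, 0, 0],
  [0, 0.006, -0.02, 0, 0, 0],
  [0, 0.012, -0.033, 0, 0, 0],
  [0, 0.02, -0.048, 0, 0, 0],
  [0, 0.03, -0.063, 0, 0, 0],
])

```text
time: 4.65
tool_pos: [0.5226, 0.1417, 0.1458]
ee_rot: [-3.136, 0.0, 1.675]
wrist_force: [1.6, 0.6, -6.8]
width: 0.01
finger_force: 30.0
```

Request:
carry_out([
  [0, 0.011, -0.013, 0, 0, 0],
  [0, 0.024, -0.026, 0, 0, 0],
  [0, 0.037, -0.037, 0, 0, 0],
  [0, 0.052, -0.046, 0, 0, 0],
  [0, 0.067, -0.055, 0, 0, 0],
])

```text
time: 5.15
tool_pos: [0.5877, 0.1485, 0.2043]
ee_rot: [-3.134, 0.001, 1.675]
wrist_force: [-6.0, -1.2, 4.9]
width: 0.01
finger_force: 30.0
```

Request:
carry_out([
  [0, 0.016, -0.007, 0, 0, 0],
  [0, 0.033, -0.011, 0, 0, 0],
  [0, 0.05, -0.015, 0, 0, 0],
  [0, 0.068, -0.016, 0, 0, 0],
  [0, 0.085, -0.016, 0, 0, 0],
])

```text
time: 5.65
tool_pos: [0.675, 0.1574, 0.2203]
ee_rot: [-3.141, 0.001, 1.675]
wrist_force: [-1.9, -1.0, -0.9]
width: 0.0099
finger_force: 30.0
```

Request:
carry_out([
  [0, 0.009, 0.001, 0, 0, 0],
  [0, 0.017, 0.002, 0, 0, 0],
  [0, 0.026, 0.004, 0, 0, 0],
  [0, 0.034, 0.006, 0, 0, 0],
  [0, 0.043, 0.008, 0, 0, 0],
])

```text
time: 6.15
tool_pos: [0.7185, 0.1619, 0.2107]
ee_rot: [-3.142, 0.001, 1.674]
wrist_force: [-0.7, -1.4, 2.5]
width: 0.0104
finger_force: 30.0
```

Request:
carry_out([
  [0, 0.005, 0.002, 0, 0, 0],
  [0, 0.01, 0.004, 0, 0, 0],
  [0, 0.015, 0.006, 0, 0, 0],
  [0, 0.019, 0.008, 0, 0, 0],
  [0, 0.022, 0.009, 0, 0, 0],
])

```text
time: 6.65
tool_pos: [0.7404, 0.1642, 0.2011]
ee_rot: [-3.142, 0.0, 1.674]
wrist_force: [1.9, -2.2, 3.6]
width: 0.0098
finger_force: 30.0
```

```bash
python3 - <<'E'
from bench import *
import numpy as np,cv2
s=snapshot("scene"); np.save("pics/s2.npy",s,allow_pickle=True)
cv2.imwrite("pics/s2.png",cv2.resize(s["img"][100:340,260:580],(800,600))[...,::-1]); o=get_obs(); print(o)
E
```

```text
{'time': 6.7, 'joint_positions': array([ 1.43724280e-01,  5.83226906e-01,  7.41592342e-01, -4.35786841e-04,
        1.81635803e+00,  3.99577144e-02]), 'qvel': array([ 0.00152077, -0.007167  ,  0.01503667,  0.00073722, -0.0057809 ,
        0.00123574]), 'joint_torque': array([ 1.91346914e+00, -5.25486624e+01, -2.83009297e+01,  7.88396727e-01,
        7.26748165e-01,  2.72059660e-03]), 'tool_pos': array([0.7408083 , 0.16425126, 0.20077525]), 'ee_rot': array([3.14116070e+00, 4.05738347e-04, 1.67445678e+00]), 'wrist_force': array([ 3.42031557, -1.2670635 ,  3.88956734]), 'wrist_torque': array([-0.41446827, -0.4801073 , -0.01221225]), 'finger_force': 30.00096470117569, 'width': 0.0100667865948414}
```

View pics/s2.png

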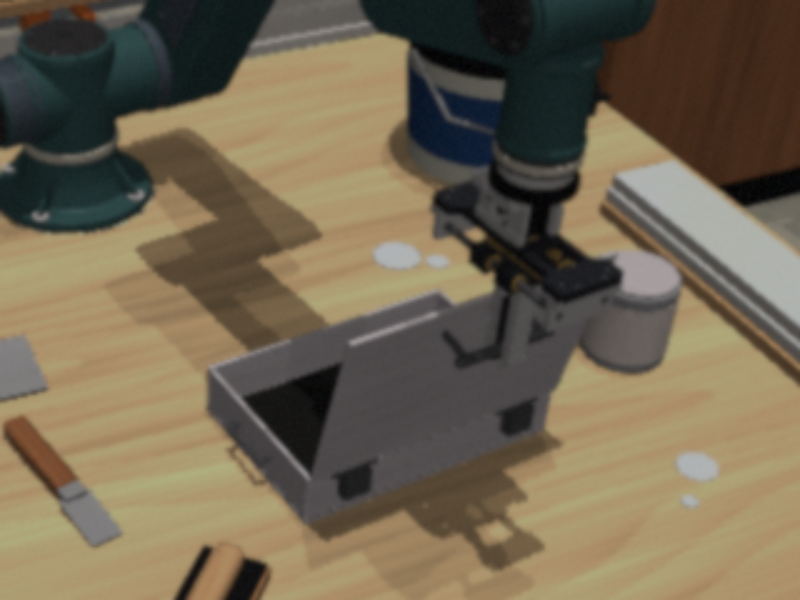

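The crop shows the lid lying back past upright with the fingers still on the bar at (510,345). The case is open and empty, and the tin hasn't moved. I'll open the jaw only slightly, so the near finger doesn't push the lid, and lift straight out.

Request:
carry_out([
  [0, 0, 0, 0, 0, 0],
  [0, 0, 0, 0, 0, 0],
  [0, 0, 0, 0, 0, 0],
  [0, 0, 0, 0, 0, 0],
  [0, 0, 0, 0, 0, 0],
], jaw=0.18)

```text
time: 7.2
tool_pos: [0.7396, 0.1648, 0.2009]
ee_rot: [-3.141, -0.0, 1.675]
wrist_force: [0.0, 0.7, -1.6]
width: 0.0169
finger_force: 0.3
```

Request:
carry_out([
  [0, 0, -0.01, 0, 0, 0],
  [0, 0, -0.02, 0, 0, 0],
  [0, 0, -0.03, 0, 0, 0],
  [0, 0, -0.04, 0, 0, 0],
  [0, 0, -0.05, 0, 0, 0],
])

```text
time: 7.7
tool_pos: [0.7401, 0.1645, 0.2533]
ee_rot: [3.14, -0.0, 1.675]
wrist_force: [-0.1, -0.1, 0.0]
width: 0.017
finger_force: 0.0
```

```bash
python3 -c "
from plan import *
plan([d(.7405,.1645,.252,1.675),d(.7405,.1645,.312,1.675),d(.529,-.373,.15,-.066)],dmax=.045,rmax=.13)"
```

```text
[ [0,0,-0.03,0,0,0],[0,0,-0.06,0,0,0],[-0.037,-0.019,-0.048,0,0,0.124],[-0.073,-0.038,-0.037,0,0,0.249],[-0.11,-0.057,-0.025,0,0,0.373] ]  end [0.695 0.049 0.277] [3.142 0.    1.302]
[ [-0.041,-0.004,0.012,0,0,0.124],[-0.082,-0.009,0.023,0,0,0.249],[-0.123,-0.013,0.035,0,0,0.373],[-0.164,-0.017,0.046,0,0,0.497],[-0.205,-0.022,0.058,0,0,0.622] ]  end [ 0.62  -0.143  0.219] [3.142 0.    0.68 ]
[ [-0.036,0.02,0.012,0,0,0.124],[-0.072,0.041,0.023,0,0,0.249],[-0.108,0.061,0.035,0,0,0.373],[-0.144,0.081,0.046,0,0,0.497],[-0.179,0.102,0.058,0,0,0.622] ]  end [ 0.544 -0.335  0.162] [3.142 0.    0.058]
[ [-0.017,0.037,0.012,0,0,0.124],[-0.017,0.037,0.012,0,0,0.124],[-0.017,0.037,0.012,0,0,0.124],[-0.017,0.037,0.012,0,0,0.124],[-0.017,0.037,0.012,0,0,0.124] ]  end [ 0.529 -0.373  0.15 ] [ 3.142  0.    -0.066]
```

Request:
carry_out([
  [0, 0, -0.03, 0, 0, 0],
  [0, 0, -0.06, 0, 0, 0],
  [-0.037, -0.019, -0.06, 0, 0, 0.124],
  [-0.073, -0.038, -0.06, 0, 0, 0.249],
  [-0.11, -0.057, -0.06, 0, 0, 0.373],
])

```text
time: 8.2
tool_pos: [0.6945, 0.0484, 0.3123]
ee_rot: [3.14, -0.0, 1.298]
wrist_force: [0.2, -0.3, 0.4]
width: 0.0169
finger_force: 0.0
```

Request:
carry_out([
  [-0.041, -0.004, 0, 0, 0, 0.124],
  [-0.082, -0.009, 0.01, 0, 0, 0.249],
  [-0.123, -0.013, 0.03, 0, 0, 0.373],
  [-0.164, -0.017, 0.06, 0, 0, 0.497],
  [-0.205, -0.022, 0.092, 0, 0, 0.622],
], jaw=0.9)

```text
time: 8.7
tool_pos: [0.6197, -0.142, 0.2225]
ee_rot: [3.139, -0.002, 0.675]
wrist_force: [-0.4, -0.3, 0.2]
width: 0.0536
finger_force: 0.0
```

Request:
carry_out([
  [-0.036, 0.02, 0.012, 0, 0, 0.124],
  [-0.072, 0.041, 0.023, 0, 0, 0.249],
  [-0.108, 0.061, 0.035, 0, 0, 0.373],
  [-0.144, 0.081, 0.046, 0, 0, 0.497],
  [-0.179, 0.102, 0.058, 0, 0, 0.622],
])

```text
time: 9.2
tool_pos: [0.5444, -0.3338, 0.1643]
ee_rot: [3.141, -0.001, 0.053]
wrist_force: [0.3, -0.3, 0.6]
width: 0.0842
finger_force: 0.0
```

Request:
carry_out([
  [-0.017, 0.037, 0.012, 0, 0, 0.124],
  [-0.017, 0.037, 0.012, 0, 0, 0.124],
  [-0.017, 0.037, 0.012, 0, 0, 0.124],
  [-0.017, 0.037, 0.012, 0, 0, 0.124],
  [-0.017, 0.037, 0.012, 0, 0, 0.124],
])

```text
time: 9.7
tool_pos: [0.5312, -0.369, 0.1527]
ee_rot: [3.141, -0.002, -0.064]
wrist_force: [0.0, 0.4, 0.5]
width: 0.0847
finger_force: 0.0
```

```bash
python3 - <<'E'
from bench import *
from h import *
for n in("scene","top"):
    s=snapshot(n); np.save(f"pics/{n}3.npy",s,allow_pickle=True)
    s["range_z"]=cv2.medianBlur(s["range_z"],5); S=cloud(s)
    m=(S[...,0]>.62)&(S[...,0]<.78)&(S[...,1]>0)&(S[...,1]<.2)&(S[...,2]>.12)&(S[...,2]<.3)&(cv2.cvtColor(s["img"],cv2.COLOR_RGB2HSV)[...,2]>90)
    p=S[m]; q=(p[:,:2]-[.666,.157])@[np.cos(.105),np.sin(.105)]; f=np.polyfit(p[:,2],q,1) if len(p)>20 else 0; print(n,len(p),"lid lean",f,p.max(0))
a,b=load("scene3"),load("top3"); o=get_obs();print(o["tool_pos"],o["ee_rot"])
c=np.hstack([ortho(a,.4,.7,-.5,-.2,.01,.8),ortho(b,.4,.7,-.5,-.2,.01,.8)]);cv2.imwrite("pics/k3.png",c[...,::-1])
E
```

```text
scene 232 lid lean [-0.60222034  0.19705234] [0.72808338 0.19896507 0.25450619]
top 1038 lid lean [ 0.2891356  -0.02416342] [0.75228339 0.19998866 0.25430321]
[ 0.53103479 -0.36900876  0.15239809] [ 3.14084939e+00 -1.22889954e-03 -6.39299794e-02]
```

View pics/k3.png

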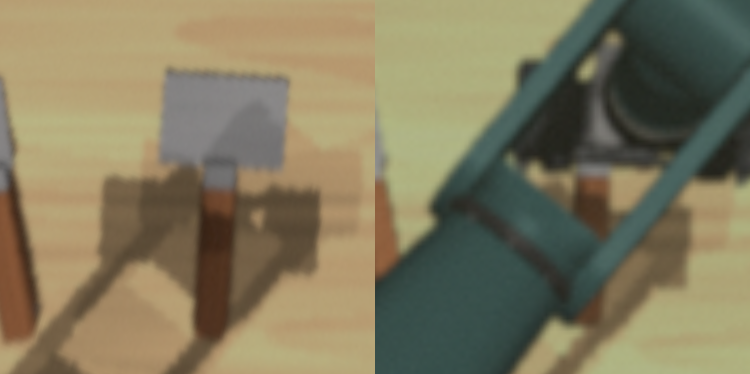

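The left panel (scene) shows the wide knife at (225,120)–(212,335), undisturbed. The right panel (top) shows the gripper above it. Descending.

Request:
carry_out([
  [-0.002, 0.004, 0.035, 0, 0, 0],
  [-0.002, 0.004, 0.07, 0, 0, 0],
  [-0.002, 0.004, 0.1, 0, 0, 0],
  [-0.002, 0.004, 0.12, 0, 0, 0],
  [-0.002, 0.004, 0.13, 0, 0, 0],
])

```text
time: 10.3
tool_pos: [0.5271, -0.3722, 0.0189]
ee_rot: [-3.139, 0.003, -0.065]
wrist_force: [0.3, -0.4, 0.0]
width: 0.0846
finger_force: 0.0
```

Request:
carry_out([
  [0, 0, 0.005, 0, 0, 0],
  [0, 0, 0.01, 0, 0, 0],
  [0, 0, 0.015, 0, 0, 0],
  [0, 0, 0.017, 0, 0, 0],
  [0, 0, 0.017, 0, 0, 0],
])

```text
time: 10.8
tool_pos: [0.528, -0.3741, 0.0048]
ee_rot: [3.141, -0.0, -0.066]
wrist_force: [0.6, -0.3, 0.9]
width: 0.0844
finger_force: 0.0
```

Request:
carry_out([
  [0, 0, 0.002, 0, 0, 0],
  [0, 0, 0.002, 0, 0, 0],
  [0, 0, 0.002, 0, 0, 0],
  [0, 0, 0.002, 0, 0, 0],
  [0, 0, 0.002, 0, 0, 0],
], jaw=0.2)

```text
time: 11.3
tool_pos: [0.5279, -0.374, 0.0026]
ee_rot: [3.141, -0.0, -0.066]
wrist_force: [0.8, -0.8, 0.6]
width: 0.0481
finger_force: 0.0
```

Request:
carry_out([
  [0, 0, 0, 0, 0, 0],
  [0, 0, 0, 0, 0, 0],
  [0, 0, 0, 0, 0, 0],
  [0, 0, 0, 0, 0, 0],
  [0, 0, 0, 0, 0, 0],
])

```text
time: 11.8
tool_pos: [0.5278, -0.3738, 0.0025]
ee_rot: [-3.141, 0.0, -0.066]
wrist_force: [0.2, 0.5, -0.7]
width: 0.0278
finger_force: 30.0
```

Request:
carry_out([
  [0, 0, 0, 0, 0, 0],
  [0, 0, 0, 0, 0, 0],
  [0, 0, 0, 0, 0, 0],
  [0, 0, 0, 0, 0, 0],
  [0, 0, 0, 0, 0, 0],
], jaw=0.1)

```text
time: 12.3
tool_pos: [0.5278, -0.3738, 0.0025]
ee_rot: [-3.142, -0.0, -0.066]
wrist_force: [0.6, 0.8, 0.0]
width: 0.0278
finger_force: 30.0
```

```bash
python3 -c "
from plan import *
plan([d(.528,-.374,.0025,-.066),d(.528,-.374,.0225,-.066)],dmax=.004)
plan([d(.528,-.374,.0225,-.066),d(.528,-.374,.17,-.066),d(.5615,.138,.17,1.676)],dmax=.035,rmax=.11)"
```

```text
[ [0,0,-0.004,0,0,0],[0,0,-0.008,0,0,0],[0,0,-0.012,0,0,0],[0,0,-0.016,0,0,0],[0,0,-0.02,0,0,0] ]  end [ 0.528 -0.374  0.022] [ 3.142  0.    -0.066]
[ [0,0,-0.03,0,0,0],[0,0,-0.059,0,0,0],[0,0,-0.089,0,0,0],[0,0,-0.118,0,0,0],[0,0,-0.148,0,0,0] ]  end [ 0.528 -0.374  0.17 ] [ 3.142  0.    -0.066]
[ [0,-0.032,0,0,0,-0.109],[0,-0.064,0,0,0,-0.218],[0,-0.096,0,0,0,-0.327],[0,-0.128,0,0,0,-0.435],[0,-0.16,0,0,0,-0.544] ]  end [ 0.538 -0.214  0.17 ] [3.142 0.    0.478]
[ [0.017,-0.027,0,0,0,-0.109],[0.033,-0.055,0,0,0,-0.218],[0.05,-0.082,0,0,0,-0.327],[0.066,-0.11,0,0,0,-0.435],[0.083,-0.137,0,0,0,-0.544] ]  end [ 0.549 -0.054  0.17 ] [3.142 0.    1.023]
[ [0.028,-0.015,0,0,0,-0.109],[0.057,-0.03,0,0,0,-0.218],[0.085,-0.045,0,0,0,-0.327],[0.114,-0.06,0,0,0,-0.436],[0.142,-0.074,0,0,0,-0.544] ]  end [0.559 0.106 0.17 ] [-3.142  0.     1.567]
[ [0.032,0.002,0,0,0,-0.109],[0.032,0.002,0,0,0,-0.109],[0.032,0.002,0,0,0,-0.109],[0.032,0.002,0,0,0,-0.109],[0.032,0.002,0,0,0,-0.109] ]  end [0.562 0.138 0.17 ] [-3.142  0.     1.676]
```

Request:
carry_out([
  [0, 0, -0.004, 0, 0, 0],
  [0, 0, -0.008, 0, 0, 0],
  [0, 0, -0.012, 0, 0, 0],
  [0, 0, -0.016, 0, 0, 0],
  [0, 0, -0.02, 0, 0, 0],
])

```text
time: 12.8
tool_pos: [0.5278, -0.374, 0.0228]
ee_rot: [3.141, -0.0, -0.066]
wrist_force: [-0.6, -0.8, -3.5]
width: 0.0282
finger_force: 30.0
```

Request:
carry_out([
  [0, 0, -0.03, 0, 0, 0],
  [0, 0, -0.059, 0, 0, 0],
  [0, 0, -0.089, 0, 0, 0],
  [0, 0, -0.118, 0, 0, 0],
  [0, 0, -0.148, 0, 0, 0],
])

```text
time: 13.3
tool_pos: [0.5276, -0.3738, 0.1718]
ee_rot: [3.141, -0.0, -0.066]
wrist_force: [-0.1, 0.2, -3.0]
width: 0.028
finger_force: 30.0
```

Request:
carry_out([
  [0, -0.032, 0, 0, 0, -0.109],
  [0, -0.064, 0, 0, 0, -0.218],
  [0, -0.096, 0, 0, 0, -0.327],
  [0, -0.128, 0, 0, 0, -0.435],
  [0, -0.16, 0, 0, 0, -0.544],
])

```text
time: 13.8
tool_pos: [0.5383, -0.213, 0.1708]
ee_rot: [3.141, -0.0, 0.482]
wrist_force: [-0.3, -0.5, -2.1]
width: 0.0277
finger_force: 30.0
```

Request:
carry_out([
  [0.017, -0.027, 0, 0, 0, -0.109],
  [0.033, -0.055, 0, 0, 0, -0.218],
  [0.05, -0.082, 0, 0, 0, -0.327],
  [0.066, -0.11, 0, 0, 0, -0.435],
  [0.083, -0.137, 0, 0, 0, -0.544],
])

```text
time: 14.3
tool_pos: [0.5489, -0.0532, 0.1709]
ee_rot: [3.141, -0.0, 1.026]
wrist_force: [0.3, 0.6, -2.0]
width: 0.0278
finger_force: 30.0
```

Request:
carry_out([
  [0.028, -0.015, 0, 0, 0, -0.109],
  [0.057, -0.03, 0, 0, 0, -0.218],
  [0.085, -0.045, 0, 0, 0, -0.327],
  [0.114, -0.06, 0, 0, 0, -0.436],
  [0.142, -0.074, 0, 0, 0, -0.544],
])

```text
time: 14.8
tool_pos: [0.56, 0.1067, 0.1709]
ee_rot: [3.141, 0.0, 1.57]
wrist_force: [0.3, -0.4, -2.5]
width: 0.0276
finger_force: 30.0
```

Request:
carry_out([
  [0.032, 0.002, 0, 0, 0, -0.109],
  [0.032, 0.002, 0, 0, 0, -0.109],
  [0.032, 0.002, 0, 0, 0, -0.109],
  [0.032, 0.002, 0, 0, 0, -0.109],
  [0.032, 0.002, 0, 0, 0, -0.109],
])

```text
time: 15.3
tool_pos: [0.5623, 0.1362, 0.1706]
ee_rot: [3.141, 0.0, 1.673]
wrist_force: [0.6, -0.7, -1.9]
width: 0.0278
finger_force: 30.0
```

```bash
python3 - <<'E'
from bench import *
from h import *
s=snapshot("scene");t=snapshot("top"); np.save("pics/t4.npy",t,allow_pickle=True)
A=cv2.resize(s["img"][130:330,300:500],(400,400)); B=ortho(t,.42,.74,-.02,.3,.06,.8)
cv2.imwrite("pics/p4.png",np.hstack([A,B])[...,::-1]); o=get_obs();print(o["tool_pos"],o["ee_rot"],o["width"],o["wrist_force"])
E
```

```text
[0.56236353 0.13626312 0.17056426] [3.14139949e+00 2.45185416e-04 1.67301513e+00] 0.02816209581571594 [-0.82659048 -0.71797569 -2.21480569]
```

View pics/p4.png

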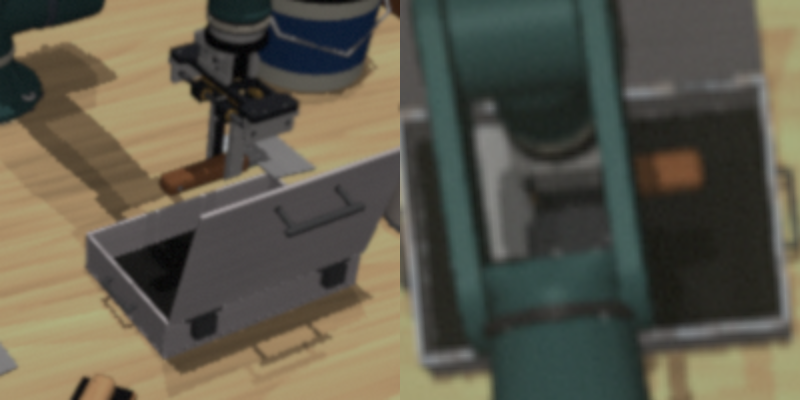

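The left panel shows the knife held level above the open case, with the lid resting back. The right panel, rectified at rim height, shows the rim corners at (790,325), (765,80) and (425,365), which put the case centre at about (0.562, 0.144) and yaw at about 0.11. That matches the plan, so I'm lowering.

Request:
carry_out([
  [0, 0, 0.03, 0, 0, 0],
  [0, 0, 0.06, 0, 0, 0],
  [0, 0, 0.09, 0, 0, 0],
  [0, 0, 0.115, 0, 0, 0],
  [0, 0, 0.13, 0, 0, 0],
])

```text
time: 15.9
tool_pos: [0.5608, 0.1364, 0.0379]
ee_rot: [-3.138, 0.0, 1.674]
wrist_force: [0.5, -0.6, -2.3]
width: 0.0276
finger_force: 30.0
```

Request:
carry_out([
  [0, 0, 0.007, 0, 0, 0],
  [0, 0, 0.013, 0, 0, 0],
  [0, 0, 0.019, 0, 0, 0],
  [0, 0, 0.025, 0, 0, 0],
  [0, 0, 0.028, 0, 0, 0],
])

```text
time: 16.4
tool_pos: [0.5625, 0.1373, 0.0125]
ee_rot: [3.141, 0.0, 1.675]
wrist_force: [-0.6, -0.1, -3.2]
width: 0.0279
finger_force: 30.0
```

Request:
carry_out([
  [0, 0, 0.001, 0, 0, 0],
  [0, 0, 0.002, 0, 0, 0],
  [0, 0, 0.003, 0, 0, 0],
  [0, 0, 0.004, 0, 0, 0],
  [0, 0, 0.004, 0, 0, 0],
])

```text
time: 16.9
tool_pos: [0.5623, 0.1372, 0.0084]
ee_rot: [3.142, 0.0, 1.675]
wrist_force: [0.5, -0.2, -2.7]
width: 0.028
finger_force: 30.0
```

Still hanging, so I'll go down in half-millimetre steps until it touches.

Request:
carry_out([
  [0, 0, 0.0005, 0, 0, 0],
  [0, 0, 0.001, 0, 0, 0],
  [0, 0, 0.001, 0, 0, 0],
  [0, 0, 0.001, 0, 0, 0],
  [0, 0, 0.001, 0, 0, 0],
])

```text
time: 17.4
tool_pos: [0.5623, 0.1373, 0.0075]
ee_rot: [3.141, 0.0, 1.675]
wrist_force: [0.6, -0.4, -1.9]
width: 0.0279
finger_force: 30.0
```

Request:
carry_out([
  [0, 0, 0.0005, 0, 0, 0],
  [0, 0, 0.0005, 0, 0, 0],
  [0, 0, 0.001, 0, 0, 0],
  [0, 0, 0.001, 0, 0, 0],
  [0, 0, 0.001, 0, 0, 0],
])

```text
time: 17.9
tool_pos: [0.5624, 0.1373, 0.0074]
ee_rot: [3.141, 0.0, 1.675]
wrist_force: [-2.3, -0.6, 5.4]
width: 0.028
finger_force: 30.0
```

Contact: the wrist force is now +5 N and z has stopped falling. Releasing.

Request:
carry_out([
  [0, 0, 0, 0, 0, 0],
  [0, 0, 0, 0, 0, 0],
  [0, 0, 0, 0, 0, 0],
  [0, 0, 0, 0, 0, 0],
  [0, 0, 0, 0, 0, 0],
], jaw=0.6)

```text
time: 18.4
tool_pos: [0.5623, 0.1373, 0.0062]
ee_rot: [-3.142, 0.0, 1.675]
wrist_force: [1.0, -0.1, -0.3]
width: 0.0564
finger_force: 0.0
```

Request:
carry_out([
  [0, 0, -0.01, 0, 0, 0],
  [0, 0, -0.025, 0, 0, 0],
  [0, 0, -0.05, 0, 0, 0],
  [0, 0, -0.08, 0, 0, 0],
  [0, 0, -0.11, 0, 0, 0],
])

```text
time: 18.9
tool_pos: [0.5625, 0.1373, 0.1191]
ee_rot: [3.14, 0.0, 1.675]
wrist_force: [0.4, 0.1, 0.4]
width: 0.0566
finger_force: 0.0
```

Request:
carry_out([
  [0, -0.02, -0.03, 0, 0, 0],
  [0, -0.05, -0.06, 0, 0, 0],
  [-0.03, -0.08, -0.08, 0, 0, 0],
  [-0.06, -0.1, -0.08, 0, 0, 0],
  [-0.09, -0.12, -0.08, 0, 0, 0],
])

```text
time: 19.4
tool_pos: [0.4521, 0.0346, 0.1997]
ee_rot: [3.136, 0.001, 1.676]
wrist_force: [-0.1, -0.5, -0.3]
width: 0.0563
finger_force: 0.0
```

Request:
carry_out([
  [-0.04, 0, 0, 0, 0, 0],
  [-0.08, 0, 0, 0, 0, 0],
  [-0.12, 0, 0, 0, 0, 0],
  [-0.16, 0, 0, 0, 0, 0],
  [-0.2, 0, 0, 0, 0, 0],
])

```text
time: 19.9
tool_pos: [0.4732, -0.1653, 0.1986]
ee_rot: [3.139, 0.002, 1.675]
wrist_force: [1.2, 0.8, 0.5]
width: 0.0565
finger_force: 0.0
```

```bash
python3 - <<'E'
from bench import *
from h import *
s=snapshot("scene");t=snapshot("top"); np.save("pics/t5.npy",t,allow_pickle=True)
A=cv2.resize(s["img"][130:380,180:540],(432,300)); B=ortho(t,.42,.74,-.02,.3,.02,1.0667)
cv2.imwrite("pics/p5.png",np.hstack([A,B])[...,::-1]); o=get_obs();print(o["tool_pos"],o["wrist_force"])
t["range_z"]=cv2.medianBlur(t["range_z"],3); S=cloud(t)
for p in((.562,.11,.027),(.562,.10,.027),(.56,.22,.01),(.50,.05,.005)):
    u,v=proj(t,[p])[0].round().astype(int); print(p,S[v-1:v+2,u-1:u+2,2].mean().round(4))
E
```

```text
Traceback (most recent call last):
ValueError: all the input array dimensions except for the concatenation axis must match exactly, but along dimension 0, the array at index 0 has size 300 and the array at index 1 has size 299
```

```bash
python3 - <<'E'
from bench import *
from h import *
s=snapshot("scene");t=snapshot("top")
A=cv2.resize(s["img"][130:380,180:540],(432,300)); B=cv2.resize(ortho(t,.42,.74,-.02,.3,.02,1.),(300,300))
cv2.imwrite("pics/p6.png",np.hstack([A,B])[...,::-1]); o=get_obs();print(o["tool_pos"],o["wrist_force"])
t["range_z"]=cv2.medianBlur(t["range_z"],3); S=cloud(t)
for p in((.562,.11,.027),(.562,.10,.027),(.56,.22,.01),(.50,.05,.005)):
    u,v=proj(t,[p])[0].round().astype(int); print(p,S[v-1:v+2,u-1:u+2,2].mean().round(4))
E
```

```text
[ 0.47306602 -0.16419003  0.19765166] [-0.51571132  0.51694513  0.30952388]
(0.562, 0.11, 0.027) 0.0274
(0.562, 0.1, 0.027) 0.0297
(0.56, 0.22, 0.01) 0.0123
(0.5, 0.05, 0.005) 0.0068
```

View pics/p6.png

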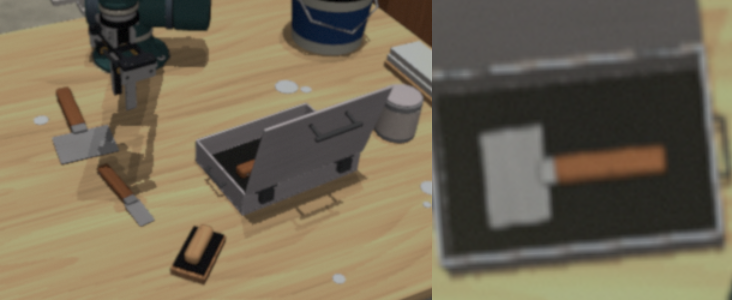

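The picture shows the lid lying back at (320,140). The wide knife lies flat inside the case, from (485,180) to (665,160). The narrow knife (125,195), block (198,250) and tin (400,112) are in place, and the handle top measures 27 mm, which is right for the case floor. The arm is clear and still, so I'm handing in.

```bash
python3 -c "
from bench import *
print(close_job())"
```

```text
the job is handed in; nothing more can be done
None
```

I handed the job in at about 20 s: the lid rests open on its back stop, the wide filling knife lies flat inside the case, and the narrow knife, sanding block and tin were left where they were.

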